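# Find the stamped parts crate and push it to dispatch

## Robot

A 6-joint arm with a two-finger parallel gripper is mounted at the origin on the work surface. World frame = base frame: x ahead of the robot, y to its left, z up, the work surface at z = 0. Lengths are in m, angles in rad, forces in N, time in s.
With the tool pointing down it reaches from about 0.375 to 0.9 m from the base axis. Payload 3.1 kg.
Tool frame: the origin (TCP) lies at the very end of the fingers, on their centre line; the grasp point (between the pads) lies 19 mm behind it; x points along the fingers, y is the direction in which the jaws open and shut, and the axes are right-handed (so a half turn about x gives the same grasp; the last joint's range is limited). The gripper opens to 85 mm and grips with 20 to 120 N. Pads are 22 mm wide; open, the fingers measure 114 mm over their backs; the gripper's body (76 mm by 85 mm) begins 54 mm behind the grasp point. The pads swing forward as they close: fully open they stand 13 mm farther back than shut.
Start: joints at [1.111, 0.527, 1.433, -0, 1.181, -0.178], TCP at [0.173, 0.601, 0.231] pointing down, gripper open.
Joint ranges: [-3.08, 3.08], [-0.75, 2.2], [0.22, 2.44], [-1.43, 4.57], [0, 2.65], [-2.85, 2.85]. Speed limits (rad/s): [2.79, 2.79, 3.14, 3.14, 3.14, 3.14].

## Interface

Orientations are given as a unit quaternion [x, y, z, w].
In Python, from station import sense, snapshot, camera_model, sign_off gives the robot as it stands.
- The arm moves only by the tool step_arm, never from a script. Its argument "increments" is one flat list of numbers, 5 for each row, row after row: the shift along the tool's x, y, z in units of 60 mm (1.0 is 60 mm), then the turn about the tool's x in units of 5 degrees (1.0 is 5 degrees), then the closure, from 0 (fully open) to 1 (shut). A call has exactly 5 rows; each row is the pose to reach, as a shift and turn from the pose measured when the call began, along the tool's axes at that moment; what a row does not reach only later rows make up. A row lasts 1/8 s, in which the tool goes at most 62.5 mm and 10.7 degrees, less where a joint would pass 70% of its speed; a pose out of reach is approached as far as the arm can. A call with a gripper value outside its range is refused whole. The fingers move at their own pace and stop on an object; "grip_force" is the grip in N (left out, the last holds). Time passes only in rows, so rows that repeat a pose let the fingers close, or fill a call up. It gives the time, the measured TCP pose, the force and the opening at its end, in the units of the state.
- sense(): the state, without advancing time (a new reading comes with each control period).
- snapshot(name): name is "scene" or "top" or "wrist"; returns the picture (400x640x3 uint8, blue, green, red); there is no depth.
- camera_model(name): a dict with "vertical_fov" (degrees; the focal length in pixels is half the picture's height over the tangent of half this angle, whatever the lens; pixels are square), "cx", "cy" (the principal point, pixels), "R" (3x3) and "t" (3): a world point X has camera coordinates R X + t. Camera axes: x right, y down, z forward; pixel columns grow to the right and rows downward; lengths in m; the calibration is good to about 2 mm. A picture is of the moment at which its call begins: read the wrist's pose just before it. camera_model takes no time and is no camera call; for the wrist camera it gives the pose at the moment of the call.
- sign_off(): hands the job in, once; it reports no verdict.
The state is a dict: "t": time; "q": joint angles; "qd": joint speeds; "tau": joint torques, N m; "tcp_pos": TCP position; "tool_rot": TCP orientation; "force": force on the tool from outside, world axes, zero at the start; "ft_torque": the same for the moment, N m; "finger_gap": opening from 0.0 (shut) to 1.0 (fully open).
Only numpy, scipy, OpenCV 4.12 (cv2) and the standard library are available. Lean on these libraries where they do the work, as an engineer would, in place of code of your own. Each camera call takes 0.05 s, during which the arm holds its last target. There are 200 camera calls.

## Task

One of the two white parts crates by the stop strip is stamped underneath. With the fingertips tip the left crate (the robot's left) towards the robot about its near bottom edge, to about 65 degrees, keep it there a second to look at its underside and let it down gently in its place, then do the same with the right one. Then push the stamped crate straight ahead until it sits squarely centred over the dispatch line, and leave the other standing at the stop; do not lift or topple either crate, and leave everything else alone.

Things in the scene. Friction and masses are not known exactly. Their poses are not given: they have to be found in the camera images.
- crate_a: One of two crates alike but for the stamp: white plastic picking crate, open on top, 110 (its x) x 120 (its y) mm; the wall next to the robot is 85 mm high, the sides 40, the far wall 35; walls 4 mm; inner floor 10 mm above the bench; empty, weighted base, 0.2 to 0.4 kg; stands left or right. Origin at bench level under the middle of the 110 x 120 mm box; x away from the robot, z up.
- crate_b: The other crate, same as crate_a. The high wall of either, pushed near its top from inside towards the robot, tips the crate about its heel. Below about 75 degrees of tilt it leans on the fingers and falls back flat when let go, so it must be followed down; beyond that it topples towards the robot.
- stamp (a point): The stamp: a black ring of 72 mm with a 100 mm bar across it, in the middle of the underside of just one of the crates; the other is plain underneath. Hidden until that crate is tipped, when it shows from beyond the bench, looking towards the robot. This point lies on that crate's centre line, 5 mm above its origin.
- crate_a_heel (a point): Middle of crate_a's heel: a round foot bar, 10 mm diameter, along its near bottom edge, 9 mm proud of the near wall (59 mm towards the robot from the crate's origin, axis 5 mm up). It rests against the stop, or up to 4 mm from it, and stays down while the crate turns about it. A like bar is under the far wall.
- crate_b_heel (a point): The same point of crate_b.
- stop: Aluminium strip fixed to the bench, 22 x 500 mm and 8 mm high, running left to right in front of (robot's side of) both crates; it keeps them from sliding while they are tipped. Origin at bench level in the middle of its far edge, against which the heels rest; x points away from the robot, y to its left (the left crate has y > 0 here).
- line: Dispatch line: flat white tape 30 mm wide with black edges, 560 mm long, left to right on the bench beyond the crates, flush (nothing to bump into). Origin in its middle at bench level; x points across it, away from the robot, y along it.
- objective: Bystander: dark steel microscope objective, 30 mm diameter, 43 mm high, standing between the crates. Origin at its underside.
- vial: Bystander: amber glass vial, 24 mm diameter, 50 mm high, standing between the crates' ways to the line. Origin at its underside.
- driver: Bystander: screwdriver, 170 mm, lying to the right.
- wash: Bystander: white bottle, 60 mm diameter, 150 mm high, to the left. Origin at its underside.
- spacer: Bystander: aluminium ring, 56 mm diameter, 14 mm high, beyond the line.
- tin: Bystander: glass jar with steel cap, 60 mm diameter, 40 mm high, to the right.
- cap: Bystander: black cap, 40 mm diameter, 22 mm high, to the left.
There are look-alikes about, which are no part of the job. Leave any green or orange look-alike of the crate_b alone.

How it is judged:
By the outcome, as a careful person would: the job done as asked, in the order asked, and still so for the second after the job is handed in, with the robot touching nothing.
It also fails if it takes over 72 s, if anything falls off the work surface, if the arm or the gripper's body presses on something with over 40 N, if the wrist force passes 120 N, or if a joint passes its speed limit or range.

## Working session

There is one attempt and no reset: what is moved stays moved. The work goes in short steps, Python scripts to look and compute and a tool call to move; the robot and the scene stay as the last step left them, time stands still between calls to the robot, and variables do not carry over. Pictures are saved under pics/ and viewed, about 8 in all and at most 12, crops included, and the job is handed in when it is done.

Besides the shell and the picture viewer there is one more tool, called by a JSON object that holds its "fn" and its "kwargs", one argument or row to a line. step_arm: Moves the arm, as the interface text tells. Its arguments: {"type":"object","properties":{"increments":{"type":"array","items":{"type":"number"}},"grip_force":{"type":"number"}},"required":["increments"]}

```bash
mkdir -p pics; ls; python3 - <<'E'
from station import *
import cv2,numpy as np
s=sense();print({k:np.round(v,3).tolist() for k,v in s.items()})
for n in ("scene","top","wrist"):
    m=camera_model(n);print(n,m)
    cv2.imwrite(f"pics/{n}0.png",snapshot(n))
E
```

```text
pics
{'t': 0.0, 'q': [1.112, 0.528, 1.434, -0.0, 1.181, -0.179], 'qd': [0.0, 0.001, -0.001, -0.002, 0.0, 0.001], 'tau': [0.002, -44.234, -17.803, -0.0, 0.008, 0.0], 'tcp_pos': [0.173, 0.6, 0.23], 'tool_rot': [0.098, 0.7, -0.1, 0.7], 'force': [-0.884, 0.67, 0.781], 'ft_torque': [0.033, -0.058, 0.016], 'finger_gap': 1.003}
scene {'vertical_fov': 56.0710539635967, 'cx': 316.57174859256884, 'cy': 204.7870985097748, 'R': array([[ 0.23013924,  0.97297606, -0.01880191],
       [ 0.75969255, -0.19169874, -0.62138461],
       [-0.60819665,  0.1287213 , -0.78328006]]), 't': array([-0.24423641, -0.36342174,  1.38919213])}
top {'vertical_fov': 52.4259547394673, 'cx': 318.1576474294353, 'cy': 198.46000778050424, 'R': array([[ 0.01543268, -0.99985166,  0.00764759],
       [-0.98987875, -0.01635698, -0.1409699 ],
       [ 0.14107408, -0.00539464, -0.98998434]]), 't': array([0.10312055, 0.58004314, 1.19905149])}
wrist {'vertical_fov': 65.00995437707012, 'cx': 317.42297553122046, 'cy': 197.31089354482404, 'R': array([[ 0.27737819,  0.96075762, -0.00247551],
       [ 0.91313428, -0.26282603,  0.31162199],
       [ 0.29874258, -0.08869761, -0.95020293]]), 't': array([-0.62387592, -0.04084864,  0.38020858])}
```

View pics/top0.png

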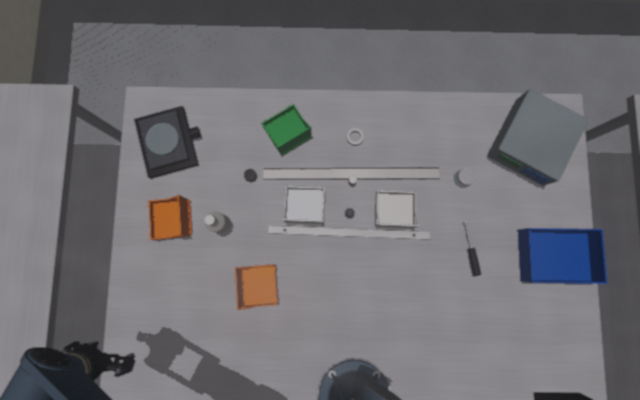

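View pics/scene0.png

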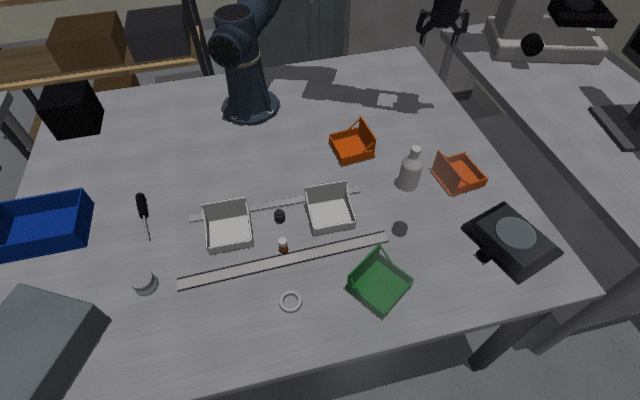

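The top picture shows the left crate at (305,205), the right crate at (396,210), the objective at (350,213) and the vial at (353,180). The line is at row 174 and the stop runs from (269,230) to (428,236). The green and orange crates are the look-alikes, and only the two white ones by the stop fit the description. Next I'll get coarse positions.

```bash
cat > h.py <<'E'
from station import *
import cv2,numpy as np
from scipy.spatial.transform import Rotation as Ro
def ray(m,p):
    f=200/np.tan(np.radians(m["vertical_fov"])/2); R=np.array(m["R"]);t=np.array(m["t"])
    d=R.T@np.array([(p[0]-m["cx"])/f,(p[1]-m["cy"])/f,1.]); return -R.T@t,d/np.linalg.norm(d)
def onz(m,p,z=0.):
    c,d=ray(m,p); return c+d*(z-c[2])/d[2]
def proj(m,X):
    f=200/np.tan(np.radians(m["vertical_fov"])/2); c=np.array(m["R"])@np.array(X)+m["t"]
    return np.array([c[0]/c[2]*f+m["cx"],c[1]/c[2]*f+m["cy"]])
def tri(ms,ps):
    A=np.zeros((3,3));b=np.zeros(3)
    for m,p in zip(ms,ps):
        c,d=ray(m,p);P=np.eye(3)-np.outer(d,d);A+=P;b+=P@c
    return np.linalg.solve(A,b)
def st():
    s=sense();R=Ro.from_quat(s["tool_rot"]).as_matrix()
    print("t",round(float(s["t"]),2),"tcp",np.round(s["tcp_pos"],4),"F",np.round(s["force"],1),"gap",round(float(s["finger_gap"]),3))
    print("ax x",R[:,0].round(3),"y",R[:,1].round(3),"z",R[:,2].round(3), "yaw(y-axis vs +y, deg)",round(float(np.degrees(np.arctan2(-R[0,1],R[1,1]))),2))
    return s,R
def go(target,yaw=None):
    "shift in call units to world target, and turn"
    s,R=st();d=R.T@(np.array(target)-s["tcp_pos"]);print("units",(d/.06).round(3))
E
python3 - <<'E'
from h import *
m=camera_model("top")
for n,p,z in [("L crate",(305,205),.0),("R crate",(396,210),0),("obj",(349,213),.04),("vial",(353,180),.05),("line L",(264,174),0),("line R",(439,174),0),("stop L",(269,230),.008),("stop R",(428,236),.008),("spacer",(355,137),.01),("wash",(210,218),.1)]:
    print(n,onz(m,p,z).round(3))
go([.5,0,.3]);print(len("x"))
w=camera_model("wrist");s=sense();R=Ro.from_quat(s["tool_rot"]).as_matrix()
C=-np.array(w["R"]).T@w["t"];print("cam in tool",(R.T@(C-s["tcp_pos"])).round(3),"fwd in tool",(R.T@np.array(w["R"])[2]).round(3))
E
```

```text
L crate [0.563 0.153 0.   ]
R crate [ 0.552 -0.133  0.   ]
obj [0.535 0.018 0.04 ]
vial [0.636 0.007 0.05 ]
line L [0.66  0.285 0.   ]
line R [ 0.669 -0.272  0.   ]
stop L [0.482 0.263 0.008]
stop R [ 0.471 -0.23   0.008]
spacer [ 0.783 -0.003  0.01 ]
wash [0.508 0.423 0.1  ]
t 0.15 tcp [0.1729 0.6    0.2306] F [-0.   0.4 -0.1] gap 0.996
ax x [-0.001 -0.001 -1.   ] y [ 0.277  0.961 -0.002] z [ 0.961 -0.277 -0.   ] yaw(y-axis vs +y, deg) -16.09
units [-1.146 -8.1    8.009]
1
cam in tool [-0.142  0.    -0.079] fwd in tool [ 0.95  -0.001  0.312]
```

{"fn": "step_arm", "kwargs": {
  "increments": [-0.3, -0.72, 0.72, 0, 0, -0.6, -1.44, 1.44, 0, 0, -0.9, -2.16, 2.16, 0, 0, -1.2, -2.9, 2.9, 0, 0, -1.6, -3.6, 3.6, 0, 0]
}}

```text
t: 0.78
tcp_pos: [0.3173, 0.3373, 0.324]
tool_rot: [0.098, 0.701, -0.1, 0.7]
force: [1.7, 1.4, -0.4]
finger_gap: 1.0
```

{"fn": "step_arm", "kwargs": {
  "increments": [0, -0.72, 0.72, -0.6, 0, 0, -1.44, 1.44, -1.2, 0, 0, -2.16, 2.16, -1.8, 0, 0, -2.9, 2.9, -2.5, 0, 0, -3.6, 3.6, -3.2, 0]
}}

```text
t: 1.4
tcp_pos: [0.4657, 0.068, 0.3244]
tool_rot: [-0.001, 0.708, -0.001, 0.707]
force: [0.8, 0.8, -0.9]
finger_gap: 0.996
```

```bash
python3 - <<'E'
from h import *
go([.5,0.01,.33])
E
```

```text
t 1.4 tcp [0.4657 0.068  0.3244] F [ 0.8  0.8 -0.9] gap 0.996
ax x [-0.001 -0.002 -1.   ] y [-0.     1.    -0.002] z [ 1.     0.    -0.001] yaw(y-axis vs +y, deg) 0.01
units [-0.092 -0.966  0.571]
```

```bash
python3 - <<'E'
from h import *
import pickle
snapshot("wrist"); m=camera_model("wrist");i=snapshot("wrist");pickle.dump((m,i),open("w1.pkl","wb"))
cv2.imwrite("pics/w1.png",i)
E
```

{"fn": "step_arm", "kwargs": {
  "increments": [0, -0.5, 0, 0, 0, 0, -1.0, 0, 0, 0, 0, -1.5, 0, 0, 0, 0, -2, 0, 0, 0, 0, -2, 0, 0, 0]
}}

```text
t: 2.12
tcp_pos: [0.4671, -0.0557, 0.3247]
tool_rot: [0.002, 0.707, -0.005, 0.707]
force: [1.1, 0.3, -0.6]
finger_gap: 1.001
```

```bash
python3 - <<'E'
from h import *
import pickle
snapshot("wrist"); m=camera_model("wrist");i=snapshot("wrist");pickle.dump((m,i),open("w2.pkl","wb"))
cv2.imwrite("pics/w12.png",np.vstack([pickle.load(open("w1.pkl","rb"))[1][100:390],i[100:390]]))
E
```

```text
(no output)
```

View pics/w12.png

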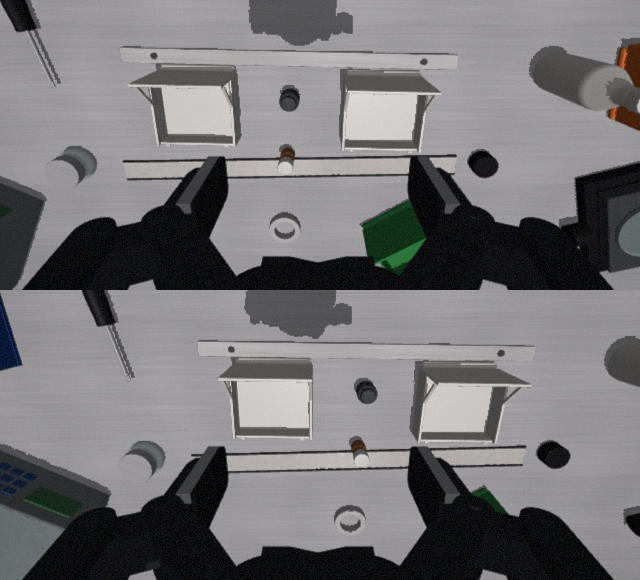

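```bash
python3 - <<'E'
from h import *
import pickle
o=[]
for k,x0,y0 in ((1,122,140),(2,208,140)):
    i=pickle.load(open(f"w{k}.pkl","rb"))[1][y0:y0+122,x0:x0+330]
    o.append(cv2.resize(i,None,fx=2.4,fy=2.4,interpolation=cv2.INTER_CUBIC))
o=np.vstack(o);o=np.clip(o*1.15,0,255).astype(np.uint8);print(o.shape);cv2.imwrite("pics/c12.png",o)
E
```

```text
(586, 792, 3)
```

View pics/c12.png

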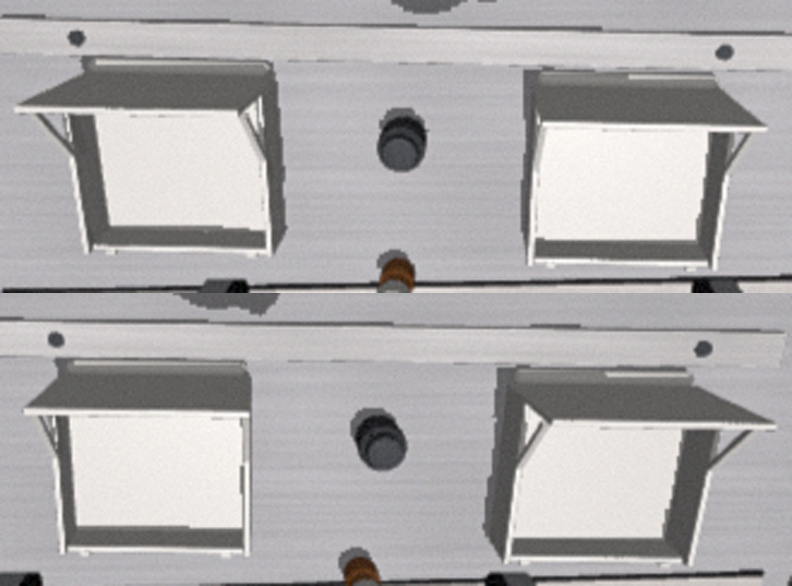

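The pictures show image-right = robot's left. The left crate's high-wall top runs (541,125)-(767,129) in the upper crop and (548,424)-(775,428) in the lower one. The right crate's runs (18,109)-(239,110) and (26,412)-(249,414).

```bash
python3 - <<'E'
from h import *
import pickle
(m1,i1),(m2,i2)=[pickle.load(open(f"w{k}.pkl","rb")) for k in (1,2)]
a=lambda u,v:(122+u/2.4,140+v/2.4)
b=lambda u,v:(208+u/2.4,140+(v-293)/2.4)
F={"R top":[((18,109),(26,412)),((239,110),(249,414))],"R far":[((87,253),(63,552)),((271,256),(250,555))],
"L top":[((541,125),(548,424)),((767,129),(775,428))],"L far":[((530,264),(507,562)),((717,269),(692,563))],
"objective":[((402,160),(383,457))]}
for n,l in F.items():
    P=[tri([m1,m2],[a(*p),b(*q)]) for p,q in l];print(n,[p.round(4).tolist() for p in P])
    if len(P)>1:
        d=P[0]-P[1];print("   len",np.linalg.norm(d).round(4),"yaw",np.degrees(np.arctan2(-d[0],d[1]) if d[1]>0 else np.arctan2(d[0],-d[1])).round(2),"mid",((P[0]+P[1])/2).round(4))
# stop far edge & line edges
for nm,m,i,sc in (("1",m1,i1,a),("2",m2,i2,b)):
    g=cv2.cvtColor(i,cv2.COLOR_BGR2GRAY).astype(float)
    pts={"near":[],"far":[]}
    for c in range(200 if nm=="2" else 130,520 if nm=="2" else 455,3):
        col=g[240:295,c]; dk=np.where(col<70)[0]
        if len(dk)<2 or len(dk)>8: continue
        gr=np.split(dk,np.where(np.diff(dk)>1)[0]+1)
        if len(gr)==2 and 12<gr[1].mean()-gr[0].mean()<26:
            for k,w in zip(("near","far"),gr): pts[k].append(onz(m,(c,240+np.average(w,weights=255-col[w])))[:2])
    for k,P in pts.items():
        P=np.array(P)
        if len(P)>5:
            f=np.polyfit(P[:,1],P[:,0],1);r=P[:,0]-np.polyval(f,P[:,1]);f=np.polyfit(P[abs(r)<.003,1],P[abs(r)<.003,0],1)
            print(nm,"line",k,len(P),"x at y=0:",f[1].round(4),"yaw",np.degrees(-np.arctan(f[0])).round(2),"y range",P[:,1].min().round(3),P[:,1].max().round(3),"res",r.std().round(4))
for m,sc,p,q in ((m1,a,(0,50),(792,69)),(m2,b,(0,352),(792,366))):
    P,Q=onz(m,sc(*p),.008),onz(m,sc(*q),.008);d=Q-P
    print("stop far",P.round(4),Q.round(4),"yaw",np.degrees(-np.arctan(d[0]/d[1])).round(2))
E
```

```text
R top [[0.5028, -0.1831, 0.08], [0.5033, -0.0633, 0.0827]]
   len 0.1198 yaw -0.27 mid [ 0.5031 -0.1232  0.0814]
R far [[0.6089, -0.1837, 0.0383], [0.6081, -0.0651, 0.0446]]
   len 0.1187 yaw 0.39 mid [ 0.6085 -0.1244  0.0414]
L top [[0.5123, 0.0978, 0.0786], [0.5142, 0.2183, 0.0815]]
   len 0.1205 yaw -0.88 mid [0.5132 0.1581 0.08  ]
L far [[0.616, 0.0968, 0.0404], [0.6204, 0.2158, 0.0367]]
   len 0.1192 yaw -2.15 mid [0.6182 0.1563 0.0386]
objective [[0.5488, 0.0173, 0.0314]]
1 line near 70 x at y=0: 0.6528 yaw 1.19 y range -0.259 0.205 res 0.0003
1 line far 70 x at y=0: 0.6876 yaw 1.21 y range -0.266 0.208 res 0.0005
2 line near 71 x at y=0: 0.6528 yaw 1.18 y range -0.205 0.276 res 0.0003
2 line far 71 x at y=0: 0.6874 yaw 1.25 y range -0.208 0.282 res 0.0004
stop far [ 0.4853 -0.2328  0.008 ] [0.498  0.2586 0.008 ] yaw -1.47
stop far [ 0.4855 -0.2192  0.008 ] [0.4986 0.2726 0.008 ] yaw -1.53
```

```bash
python3 - <<'E'
from h import *
go([.532,.157,.14])
E
```

```text
t 2.23 tcp [ 0.4669 -0.0541  0.3247] F [-0.2  0.3  0.3] gap 1.001
ax x [-0.    -0.003 -1.   ] y [ 0.008  1.    -0.003] z [ 1.    -0.008  0.   ] yaw(y-axis vs +y, deg) -0.47
units [3.066 3.538 1.056]
```

{"fn": "step_arm", "kwargs": {
  "increments": [0.5, 0.75, 0.25, 0, 1, 1.1, 1.5, 0.5, 0.1, 1, 1.8, 2.3, 0.8, 0.2, 1, 2.5, 3.0, 1.05, 0.2, 1, 3.06, 3.54, 1.06, 0.2, 1],
  "grip_force": 40
}}

```text
t: 2.85
tcp_pos: [0.5322, 0.1605, 0.1388]
tool_rot: [0.007, 0.707, -0.009, 0.707]
force: [-0.9, 0.5, 0.4]
finger_gap: 0.0
```

{"fn": "step_arm", "kwargs": {
  "increments": [0, 0, 0, 0, 1, 0, 0, 0, 0, 1, 0, 0, 0, 0, 1, 0, 0, 0, 0, 1, 0, 0, 0, 0, 1]
}}

```text
t: 3.48
tcp_pos: [0.5327, 0.1598, 0.1397]
tool_rot: [0.008, 0.706, -0.01, 0.708]
force: [-0.6, 0.5, -0.4]
finger_gap: -0.002
```

```bash
python3 - <<'E'
from h import *
go([.532,.157,.07])
import pickle
m=camera_model("scene");i=snapshot("scene");p=proj(m,[.53,.157,.1]).astype(int);print(p)
m2=camera_model("wrist");j=snapshot("wrist")
a=i[130:290,170:410];a=cv2.resize(a,None,fx=1.8,fy=1.8,interpolation=cv2.INTER_CUBIC)
cv2.imwrite("pics/pre.png",np.hstack([a,cv2.resize(j,(0,0),fx=.56,fy=.72)[:288]]))
E
```

```text
t 3.48 tcp [0.5327 0.1598 0.1397] F [-0.6  0.5 -0.4] gap -0.002
ax x [ 0.002 -0.003 -1.   ] y [ 0.025  1.    -0.003] z [ 1.    -0.025  0.002] yaw(y-axis vs +y, deg) -1.42
units [ 1.161 -0.044 -0.013]
[327 185]
```

View pics/pre.png

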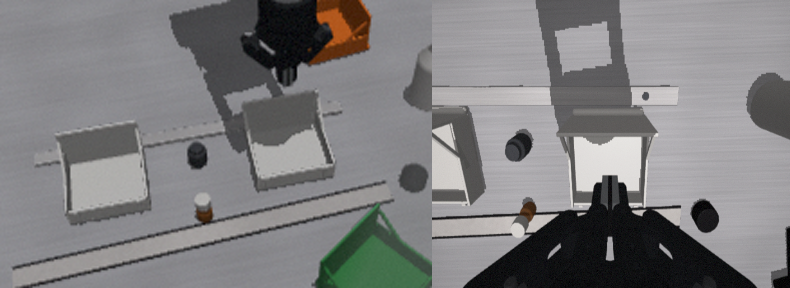

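The shut tips stand inside the left crate, just beyond its high wall, and are centred on it. I'm going down to 15 mm below the wall top and feeling for contact.

{"fn": "step_arm", "kwargs": {
  "increments": [0.5, 0, 0, 0, 1, 1.0, 0, 0, 0, 1, 1.16, 0, 0, 0, 1, 1.16, 0, -0.05, 0, 1, 1.16, 0, -0.1, 0, 1]
}}

```text
t: 4.2
tcp_pos: [0.527, 0.1601, 0.0705]
tool_rot: [0.008, 0.706, -0.009, 0.708]
force: [-0.5, 0.0, 0.6]
finger_gap: 0.003
```

{"fn": "step_arm", "kwargs": {
  "increments": [0, 0, -0.03, 0, 1, 0, 0, -0.06, 0, 1, 0, 0, -0.09, 0, 1, 0, 0, -0.12, 0, 1, 0, 0, -0.15, 0, 1]
}}

```text
t: 4.82
tcp_pos: [0.5187, 0.1603, 0.0708]
tool_rot: [0.008, 0.706, -0.009, 0.709]
force: [2.0, -0.4, 1.9]
finger_gap: 0.001
```

{"fn": "step_arm", "kwargs": {
  "increments": [0, 0, -0.07, 0, 1, 0, 0, -0.13, 0, 1, -0.01, 0, -0.2, 0, 1, 0, 0, -0.28, 0, 1, 0.02, 0, -0.37, 0, 1]
}}

```text
t: 5.45
tcp_pos: [0.4962, 0.1609, 0.0695]
tool_rot: [0.008, 0.706, -0.009, 0.709]
force: [0.9, -0.2, 1.6]
finger_gap: 0.003
```

```bash
cat >> h.py <<'E'
def arc(xs,ys,tgt,h=.0658,half=.011,yaw=-1.5):
    "shift units to tilt tgt for stop-edge x xs at this y"
    s,R=st();y=np.radians(yaw);f=np.array([np.cos(y),np.sin(y),0])
    e=(s["tcp_pos"]-np.array([xs,ys,0]))@f-.005-half; z=s["tcp_pos"][2]-.005
    print("tilt est from pos",np.degrees(np.arctan2(z,e)-np.arctan2(h,.008)).round(1),"r",np.hypot(e,z).round(4),"nominal",np.hypot(h,.008).round(4))
    for t in tgt:
        a=np.radians(t);d=(.008*np.cos(a)-h*np.sin(a)-e)*f+np.array([0,0,.005+h*np.cos(a)+.008*np.sin(a)-s["tcp_pos"][2]])
        print(t,(R.T@d/.06).round(3))
E
python3 - <<'E'
from h import *
arc(.4955,.158,[24,28,32,36,40,45,50,55,60,65])
E
```

```text
t 5.45 tcp [0.4962 0.1609 0.0695] F [ 0.9 -0.2  1.6] gap 0.003
ax x [ 0.004 -0.002 -1.   ] y [ 0.024  1.    -0.002] z [ 1.    -0.024  0.004] yaw(y-axis vs +y, deg) -1.39
tilt est from pos 20.3 r 0.0663 nominal 0.0663
24 [ 0.019  0.    -0.068]
28 [ 0.044  0.    -0.141]
32 [ 0.074  0.001 -0.212]
36 [ 0.109  0.001 -0.281]
40 [ 0.148  0.001 -0.347]
45 [ 0.204  0.001 -0.426]
50 [ 0.266  0.002 -0.499]
55 [ 0.335  0.002 -0.567]
60 [ 0.409  0.002 -0.628]
65 [ 0.488  0.002 -0.683]
```

{"fn": "step_arm", "kwargs": {
  "increments": [0.02, 0, -0.07, 0, 1, 0.045, 0, -0.14, 0, 1, 0.075, 0, -0.21, 0, 1, 0.11, 0, -0.28, 0, 1, 0.15, 0, -0.35, 0, 1]
}}

```text
t: 6.08
tcp_pos: [0.4746, 0.1614, 0.0602]
tool_rot: [0.008, 0.706, -0.009, 0.708]
force: [0.2, 0.2, 0.5]
finger_gap: 0.001
```

```bash
python3 - <<'E'
from h import *
arc(.4955,.158,[42,44,46,48,50,52,54,56,58,60,62,64,65])
cv2.imwrite("pics/t1.png",cv2.resize(snapshot("scene")[130:290,170:410],None,fx=2,fy=2))
E
```

```text
t 6.08 tcp [0.4746 0.1614 0.0602] F [0.2 0.2 0.5] gap 0.001
ax x [ 0.004 -0.002 -1.   ] y [ 0.024  1.    -0.002] z [ 1.    -0.024  0.004] yaw(y-axis vs +y, deg) -1.39
tilt est from pos 40.7 r 0.0665 nominal 0.0663
42 [ 0.016  0.    -0.019]
44 [ 0.039  0.    -0.05 ]
46 [ 0.063  0.    -0.081]
48 [ 0.087  0.    -0.11 ]
50 [ 0.113  0.001 -0.139]
52 [ 0.14   0.001 -0.167]
54 [ 0.168  0.001 -0.194]
56 [ 0.196  0.001 -0.22 ]
58 [ 0.226  0.001 -0.245]
60 [ 0.256  0.001 -0.268]
62 [ 0.287  0.001 -0.291]
64 [ 0.319  0.001 -0.313]
65 [ 0.335  0.001 -0.323]
```

View pics/t1.png

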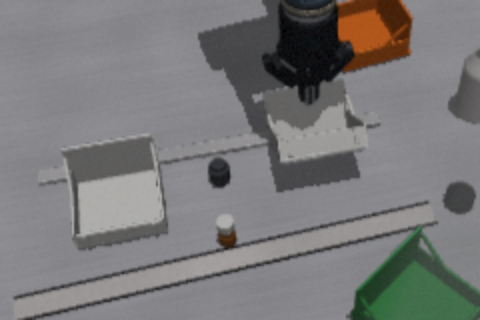

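The left crate tips cleanly about its heel, to about 40°. I'm continuing.

{"fn": "step_arm", "kwargs": {
  "increments": [0.04, 0, -0.05, 0, 1, 0.085, 0, -0.105, 0, 1, 0.125, 0, -0.15, 0, 1, 0.165, 0, -0.19, 0, 1, 0.21, 0, -0.23, 0, 1]
}}

```text
t: 6.75
tcp_pos: [0.4596, 0.1616, 0.047]
tool_rot: [0.008, 0.706, -0.009, 0.708]
force: [0.7, 0.5, 1.0]
finger_gap: 0.003
```

```bash
python3 - <<'E'
from h import *
arc(.4955,.158,[58,60,62,64,65,66])
E
```

```text
t 6.75 tcp [0.4596 0.1616 0.047 ] F [0.7 0.5 1. ] gap 0.003
ax x [ 0.002 -0.003 -1.   ] y [ 0.024  1.    -0.003] z [ 1.    -0.024  0.002] yaw(y-axis vs +y, deg) -1.39
tilt est from pos 57.9 r 0.0668 nominal 0.0663
58 [0.006 0.    0.006]
60 [ 0.037  0.    -0.017]
62 [ 0.068  0.    -0.04 ]
64 [ 0.1    0.    -0.062]
65 [ 0.116  0.    -0.072]
66 [ 0.133  0.001 -0.082]
```

{"fn": "step_arm", "kwargs": {
  "increments": [0.025, 0, -0.015, 0, 1, 0.05, 0, -0.03, 0, 1, 0.08, 0, -0.045, 0, 1, 0.1, 0, -0.06, 0, 1, 0.11, 0, -0.07, 0, 1]
}}

```text
t: 7.38
tcp_pos: [0.4554, 0.1617, 0.0403]
tool_rot: [0.008, 0.706, -0.009, 0.708]
force: [1.2, -0.1, 1.2]
finger_gap: -0.001
```

```bash
python3 - <<'E'
from h import *
arc(.4955,.158,[65])
i=snapshot("scene");m=camera_model("scene")
cv2.imwrite("pics/t2.png",cv2.resize(i[120:260,270:410],None,fx=4,fy=4,interpolation=cv2.INTER_CUBIC))
import pickle;pickle.dump((m,i),open("s65.pkl","wb"))
# predicted far bottom-edge corners at tilts
for t in (55,60,65,70):
    a=np.radians(t)
    for yy in (.06,-.06): print(t,proj(m,[.5005+np.cos(a)*.114+np.sin(a)*.005,.157+yy,.005+.114*np.sin(a)-.005*np.cos(a)]).round(1),((proj(m,[.5005+np.cos(a)*.114+np.sin(a)*.005,.157+yy,.005+.114*np.sin(a)-.005*np.cos(a)])-[270,120])*4).round())
E
```

```text
t 7.38 tcp [0.4554 0.1617 0.0403] F [ 1.2 -0.1  1.2] gap -0.001
ax x [ 0.002 -0.003 -1.   ] y [ 0.024  1.    -0.003] z [ 1.    -0.024  0.002] yaw(y-axis vs +y, deg) -1.39
tilt est from pos 64.7 r 0.0663 nominal 0.0663
65 [ 0.005  0.    -0.002]
55 [352.9 193. ] [332. 292.]
55 [308.7 201.6] [155. 326.]
60 [352.1 189.3] [328. 277.]
60 [308.  197.9] [152. 311.]
65 [351.3 185.7] [325. 263.]
65 [307.2 194.2] [149. 297.]
70 [350.4 182.2] [322. 249.]
70 [306.4 190.6] [146. 282.]
```

View pics/t2.png

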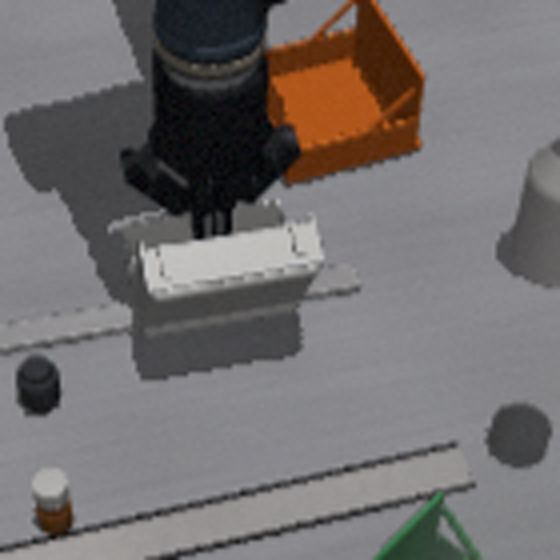

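The left crate leans at about 65°: its far bottom corners are near (152,298) and (318,262), as predicted. The visible underside strip is plain grey, with no ring or bar. I'll hold it there, then let it down.

{"fn": "step_arm", "kwargs": {
  "increments": [0, 0, 0, 0, 1, 0, 0, 0, 0, 1, 0, 0, 0, 0, 1, 0, 0, 0, 0, 1, 0, 0, 0, 0, 1]
}}

```text
t: 8.05
tcp_pos: [0.4554, 0.1617, 0.0403]
tool_rot: [0.008, 0.706, -0.009, 0.708]
force: [-0.3, -0.8, 0.7]
finger_gap: 0.003
```

{"fn": "step_arm", "kwargs": {
  "increments": [0, 0, 0, 0, 1, 0, 0, 0, 0, 1, 0, 0, 0, 0, 1, 0, 0, 0, 0, 1, 0, 0, 0, 0, 1]
}}

```text
t: 8.68
tcp_pos: [0.4554, 0.1617, 0.0403]
tool_rot: [0.008, 0.706, -0.009, 0.708]
force: [0.3, -0.1, 1.7]
finger_gap: 0.002
```

```bash
python3 - <<'E'
from h import *
import pickle
arc(.4955,.158,[61,57,53,49,45,40])
m=camera_model("scene");i=snapshot("scene");pickle.dump((m,i),open("sL.pkl","wb"))
a=np.radians(65)  # underside samples, grid along crate x (from heel), y
for u in (.02,.035,.055,.075,.09):
    r=[]
    for v in (-.045,-.03,-.015,0,.015,.03,.045):
        p=proj(m,[.5005+u*np.cos(a),.157+v,.005+u*np.sin(a)]).round().astype(int);r.append(int(i[p[1],p[0]].mean()))
    print(u,r)
E
```

```text
t 8.68 tcp [0.4554 0.1617 0.0403] F [ 0.3 -0.1  1.7] gap 0.002
ax x [ 0.002 -0.003 -1.   ] y [ 0.024  1.    -0.003] z [ 1.    -0.024  0.002] yaw(y-axis vs +y, deg) -1.39
tilt est from pos 64.8 r 0.0663 nominal 0.0663
61 [-0.059 -0.     0.042]
57 [-0.12  -0.     0.089]
53 [-0.177 -0.001  0.141]
49 [-0.231 -0.001  0.196]
45 [-0.28  -0.001  0.255]
40 [-0.336 -0.002  0.334]
0.02 [70, 68, 68, 65, 72, 70, 71]
0.035 [72, 69, 68, 70, 66, 68, 69]
0.055 [70, 72, 67, 69, 69, 72, 70]
0.075 [79, 76, 82, 84, 82, 83, 91]
0.09 [113, 117, 113, 120, 129, 123, 135]
```

```bash
python3 - <<'E'
from h import *
import pickle
m,i=pickle.load(open("sL.pkl","rb"))
a=np.radians(65)
for u in (0,.02,.035,.055,.075,.09,.114):
    print(u,[((proj(m,[.5005+u*np.cos(a)+.005*np.sin(a),.157+v,.005+u*np.sin(a)-.005*np.cos(a)])-[270,120])*4).round().tolist() for v in (-.06,0,.06)])
g=i.mean(2)
p=proj(m,[.5005,.157,.005]).round().astype(int)
print(g[180:225:1,331].astype(int))
E
```

```text
0 [[140.0, 339.0], [220.0, 323.0], [299.0, 308.0]]
0.02 [[141.0, 332.0], [223.0, 316.0], [303.0, 301.0]]
0.035 [[142.0, 327.0], [225.0, 311.0], [306.0, 295.0]]
0.055 [[144.0, 320.0], [228.0, 303.0], [311.0, 287.0]]
0.075 [[146.0, 312.0], [231.0, 296.0], [316.0, 279.0]]
0.09 [[147.0, 306.0], [234.0, 290.0], [319.0, 273.0]]
0.114 [[149.0, 297.0], [238.0, 280.0], [325.0, 263.0]]
[193 193 191 190 190 188 188 193 159 167 147  95  70  69  67  66  69  79
  93  88  76  72  70  69  70  76  71  71  72  72  73 123 135 135 133 138
 140 136 138 139 140 136 137 136 135]
```

The underside samples are uniform at about 70 grey, so there is no black mark and the left crate is plain. Now I'm lowering it.

{"fn": "step_arm", "kwargs": {
  "increments": [-0.06, 0, 0.04, 0, 1, -0.12, 0, 0.09, 0, 1, -0.175, 0, 0.14, 0, 1, -0.23, 0, 0.195, 0, 1, -0.28, 0, 0.255, 0, 1]
}}

```text
t: 9.35
tcp_pos: [0.4713, 0.1614, 0.0575]
tool_rot: [0.008, 0.706, -0.009, 0.708]
force: [1.2, -0.9, 0.1]
finger_gap: 0.0
```

```bash
python3 - <<'E'
from h import *
arc(.4955,.158,[41,37,33,29,25])
E
```

```text
t 9.35 tcp [0.4713 0.1614 0.0575] F [ 1.2 -0.9  0.1] gap 0.0
ax x [ 0.003 -0.003 -1.   ] y [ 0.024  1.    -0.002] z [ 1.    -0.024  0.003] yaw(y-axis vs +y, deg) -1.39
tilt est from pos 44.4 r 0.0662 nominal 0.0663
41 [-0.04  -0.     0.053]
37 [-0.08  -0.     0.118]
33 [-0.117 -0.001  0.186]
29 [-0.148 -0.001  0.257]
25 [-0.174 -0.001  0.329]
```

{"fn": "step_arm", "kwargs": {
  "increments": [-0.04, 0, 0.05, 0, 1, -0.08, 0, 0.12, 0, 1, -0.115, 0, 0.185, 0, 1, -0.15, 0, 0.255, 0, 1, -0.175, 0, 0.33, 0, 1]
}}

```text
t: 9.98
tcp_pos: [0.4914, 0.1609, 0.0682]
tool_rot: [0.008, 0.706, -0.009, 0.708]
force: [1.2, -0.1, 0.8]
finger_gap: -0.002
```

```bash
python3 - <<'E'
from h import *
arc(.4955,.158,[21,17,13,9,5,2,0])
E
```

```text
t 9.97 tcp [0.4914 0.1609 0.0682] F [ 1.2 -0.1  0.8] gap -0.002
ax x [ 0.003 -0.002 -1.   ] y [ 0.024  1.    -0.002] z [ 1.    -0.024  0.003] yaw(y-axis vs +y, deg) -1.39
tilt est from pos 24.6 r 0.0663 nominal 0.0663
21 [-0.018 -0.     0.068]
17 [-0.034 -0.     0.143]
13 [-0.045 -0.001  0.22 ]
9 [-0.05  -0.001  0.297]
5 [-0.05  -0.001  0.374]
2 [-0.046 -0.001  0.432]
0 [-0.042 -0.001  0.47 ]
```

{"fn": "step_arm", "kwargs": {
  "increments": [-0.02, 0, 0.07, 0, 1, -0.035, 0, 0.14, 0, 1, -0.045, 0, 0.21, 0, 1, -0.05, 0, 0.28, 0, 1, -0.05, 0, 0.34, 0, 1]
}}

```text
t: 10.6
tcp_pos: [0.5123, 0.1605, 0.0714]
tool_rot: [0.008, 0.706, -0.009, 0.708]
force: [1.9, 0.8, 0.9]
finger_gap: -0.001
```

{"fn": "step_arm", "kwargs": {
  "increments": [0, 0, 0.04, 0, 1, 0, 0, 0.08, 0, 1, 0, 0, 0.12, 0, 1, 0, 0, 0.17, 0, 1, 0, 0, 0.25, 0, 1]
}}

```text
t: 11.22
tcp_pos: [0.526, 0.1601, 0.071]
tool_rot: [0.008, 0.707, -0.01, 0.707]
force: [-0.5, 0.3, 0.6]
finger_gap: 0.002
```

```bash
python3 - <<'E'
from h import *
go([.524,-.124,.135])
E
```

```text
t 11.22 tcp [0.526  0.1601 0.071 ] F [-0.5  0.3  0.6] gap 0.002
ax x [ 0.    -0.003 -1.   ] y [ 0.024  1.    -0.003] z [ 1.    -0.024  0.   ] yaw(y-axis vs +y, deg) -1.38
units [-1.055 -4.737  0.081]
```

{"fn": "step_arm", "kwargs": {
  "increments": [-0.9, 0, 0.05, 0, 1, -1.05, -0.9, 0.08, 0, 1, -1.05, -1.9, 0.08, 0, 1, -1.05, -2.8, 0.08, 0, 1, -1.05, -3.6, 0.08, 0, 1]
}}

```text
t: 11.85
tcp_pos: [0.5249, -0.0576, 0.1344]
tool_rot: [0.008, 0.707, -0.01, 0.707]
force: [1.6, -0.2, -1.5]
finger_gap: -0.001
```

{"fn": "step_arm", "kwargs": {
  "increments": [0, -0.6, 0, 0, 1, 0, -1.1, 0, 0, 1, 0, -1.14, 0, 0, 1, 0, -1.14, 0, 0, 1, 0, -1.14, 0, 0, 1]
}}

```text
t: 12.48
tcp_pos: [0.5228, -0.1246, 0.1344]
tool_rot: [0.008, 0.708, -0.009, 0.706]
force: [0.2, -0.3, -0.3]
finger_gap: 0.002
```

```bash
python3 - <<'E'
from h import *
go([.522,-.124,.071])
i=snapshot("scene");j=snapshot("wrist")
a=cv2.resize(i[130:290,170:410],None,fx=1.8,fy=1.8,interpolation=cv2.INTER_CUBIC)
cv2.imwrite("pics/pre2.png",np.hstack([a,cv2.resize(j,(0,0),fx=.56,fy=.72)[:288]]))
E
```

```text
t 12.47 tcp [ 0.5228 -0.1246  0.1344] F [ 0.2 -0.3 -0.3] gap 0.002
ax x [-0.002 -0.002 -1.   ] y [ 0.023  1.    -0.002] z [ 1.    -0.023 -0.002] yaw(y-axis vs +y, deg) -1.34
units [ 1.057  0.012 -0.011]
```

View pics/pre2.png

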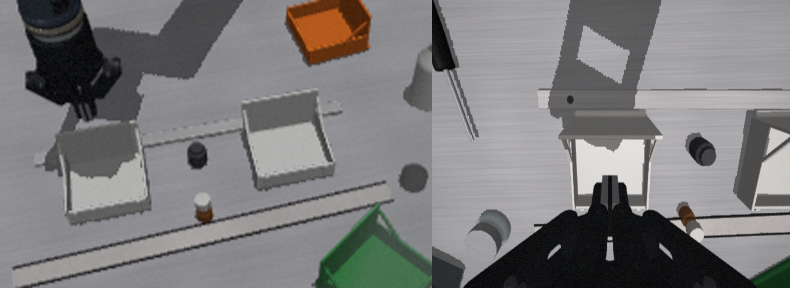

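The left crate stands flat again in its place. The tips are centred over the right crate, just beyond its high wall. Same procedure here.

{"fn": "step_arm", "kwargs": {
  "increments": [0.5, 0, 0, 0, 1, 1.0, 0, 0, 0, 1, 1.06, 0, 0, 0, 1, 1.06, 0, -0.04, 0, 1, 1.06, 0, -0.08, 0, 1]
}}

```text
t: 13.2
tcp_pos: [0.5187, -0.1249, 0.072]
tool_rot: [0.007, 0.707, -0.009, 0.707]
force: [-0.4, -0.8, -0.0]
finger_gap: -0.004
```

{"fn": "step_arm", "kwargs": {
  "increments": [0, 0, -0.03, 0, 1, 0, 0, -0.06, 0, 1, 0, 0, -0.08, 0, 1, 0, 0, -0.1, 0, 1, 0, 0, -0.12, 0, 1]
}}

```text
t: 13.82
tcp_pos: [0.5129, -0.1252, 0.0725]
tool_rot: [0.007, 0.706, -0.01, 0.708]
force: [2.9, 0.7, 1.9]
finger_gap: 0.003
```

```bash
python3 - <<'E'
from h import *
arc(.4882,-.124,[0,4,8,12,16,20,24,28],h=.0662)
E
```

```text
t 13.82 tcp [ 0.5129 -0.1252  0.0725] F [2.9 0.7 1.9] gap 0.003
ax x [ 0.003 -0.004 -1.   ] y [ 0.023  1.    -0.004] z [ 1.    -0.023  0.003] yaw(y-axis vs +y, deg) -1.32
tilt est from pos -0.5 r 0.068 nominal 0.0667
0 [ 0.021  0.    -0.012]
4 [ 0.014  0.    -0.089]
8 [ 0.013  0.001 -0.167]
12 [ 0.017  0.001 -0.244]
16 [ 0.026  0.001 -0.321]
20 [ 0.041  0.001 -0.398]
24 [ 0.061  0.002 -0.473]
28 [ 0.086  0.002 -0.546]
```

{"fn": "step_arm", "kwargs": {
  "increments": [-0.005, 0, -0.08, 0, 1, -0.01, 0, -0.16, 0, 1, -0.005, 0, -0.245, 0, 1, 0.005, 0, -0.325, 0, 1, 0.02, 0, -0.4, 0, 1]
}}

```text
t: 14.45
tcp_pos: [0.4886, -0.1248, 0.0711]
tool_rot: [0.007, 0.706, -0.01, 0.708]
force: [2.8, -0.7, -0.4]
finger_gap: -0.001
```

```bash
python3 - <<'E'
from h import *
arc(.4882,-.124,[24,28,32,36,40,44],h=.0675)
E
```

```text
t 14.45 tcp [ 0.4886 -0.1248  0.0711] F [ 2.8 -0.7 -0.4] gap -0.001
ax x [ 0.003 -0.004 -1.   ] y [ 0.023  1.    -0.004] z [ 1.    -0.023  0.003] yaw(y-axis vs +y, deg) -1.32
tilt est from pos 20.1 r 0.0679 nominal 0.068
24 [ 0.02   0.    -0.075]
28 [ 0.046  0.001 -0.15 ]
32 [ 0.077  0.001 -0.223]
36 [ 0.113  0.001 -0.293]
40 [ 0.153  0.002 -0.361]
44 [ 0.199  0.002 -0.426]
```

{"fn": "step_arm", "kwargs": {
  "increments": [0.02, 0, -0.075, 0, 1, 0.045, 0, -0.15, 0, 1, 0.075, 0, -0.22, 0, 1, 0.115, 0, -0.29, 0, 1, 0.155, 0, -0.36, 0, 1]
}}

```text
t: 15.08
tcp_pos: [0.4664, -0.1242, 0.0617]
tool_rot: [0.007, 0.706, -0.009, 0.708]
force: [1.8, -0.2, 1.0]
finger_gap: -0.002
```

```bash
python3 - <<'E'
from h import *
arc(.4882,-.124,[44,48,51,54,57],h=.0675)
E
```

```text
t 15.07 tcp [ 0.4664 -0.1242  0.0617] F [ 1.8 -0.2  1. ] gap -0.002
ax x [ 0.003 -0.004 -1.   ] y [ 0.023  1.    -0.004] z [ 1.    -0.023  0.003] yaw(y-axis vs +y, deg) -1.31
tilt est from pos 40.5 r 0.0681 nominal 0.068
44 [ 0.043  0.    -0.055]
48 [ 0.092  0.001 -0.117]
51 [ 0.133  0.001 -0.16 ]
54 [ 0.175  0.001 -0.202]
57 [ 0.219  0.002 -0.241]
```

{"fn": "step_arm", "kwargs": {
  "increments": [0.043, 0, -0.055, 0, 1, 0.09, 0, -0.115, 0, 1, 0.135, 0, -0.16, 0, 1, 0.175, 0, -0.2, 0, 1, 0.22, 0, -0.24, 0, 1]
}}

```text
t: 15.7
tcp_pos: [0.4513, -0.1236, 0.0482]
tool_rot: [0.007, 0.707, -0.009, 0.708]
force: [-0.8, -0.6, 2.5]
finger_gap: 0.0
```

```bash
python3 - <<'E'
from h import *
arc(.4882,-.124,[59,61,63,64,65],h=.0675)
E
```

```text
t 15.7 tcp [ 0.4513 -0.1236  0.0482] F [-0.8 -0.6  2.5] gap 0.0
ax x [ 0.001 -0.003 -1.   ] y [ 0.023  1.    -0.003] z [ 1.    -0.023  0.001] yaw(y-axis vs +y, deg) -1.31
tilt est from pos 57.5 r 0.0683 nominal 0.068
59 [ 0.026  0.    -0.014]
61 [ 0.057  0.    -0.038]
63 [ 0.09  0.   -0.06]
64 [ 0.106  0.001 -0.071]
65 [ 0.123  0.001 -0.082]
```

{"fn": "step_arm", "kwargs": {
  "increments": [0.025, 0, -0.015, 0, 1, 0.055, 0, -0.038, 0, 1, 0.085, 0, -0.058, 0, 1, 0.105, 0, -0.07, 0, 1, 0.12, 0, -0.08, 0, 1]
}}

```text
t: 16.32
tcp_pos: [0.4463, -0.1234, 0.0409]
tool_rot: [0.007, 0.707, -0.009, 0.707]
force: [-0.1, -0.7, 2.2]
finger_gap: 0.004
```

{"fn": "step_arm", "kwargs": {
  "increments": [0, 0, 0, 0, 1, 0, 0, 0, 0, 1, 0, 0, 0, 0, 1, 0, 0, 0, 0, 1, 0, 0, 0, 0, 1]
}}

```text
t: 16.95
tcp_pos: [0.4463, -0.1234, 0.0409]
tool_rot: [0.007, 0.707, -0.009, 0.707]
force: [-0.2, -0.1, 2.1]
finger_gap: -0.003
```

```bash
python3 - <<'E'
from h import *
arc(.4882,-.124,[65],h=.0675)
i=snapshot("scene");m=camera_model("scene")
cv2.imwrite("pics/t3.png",cv2.resize(i[150:270,180:320],None,fx=4,fy=4,interpolation=cv2.INTER_CUBIC))
a=np.radians(65)
for u in (.02,.035,.055,.075,.09):
    r=[]
    for v in (-.045,-.03,-.015,0,.015,.03,.045):
        p=proj(m,[.4932+u*np.cos(a),-.124+v,.005+u*np.sin(a)]).round().astype(int);r.append(int(i[p[1],p[0]].mean()))
    print(u,r)
for t in (60,65,70):
    a=np.radians(t)
    print(t,[((proj(m,[.4932+np.cos(a)*.114+np.sin(a)*.005,-.124+v,.005+.114*np.sin(a)-.005*np.cos(a)])-[180,150])*4).round().tolist() for v in (-.06,.06)])
E
```

```text
t 16.95 tcp [ 0.4463 -0.1234  0.0409] F [-0.2 -0.1  2.1] gap -0.003
ax x [ 0.001 -0.003 -1.   ] y [ 0.023  1.    -0.003] z [ 1.    -0.023  0.001] yaw(y-axis vs +y, deg) -1.31
tilt est from pos 65.0 r 0.0681 nominal 0.068
65 [0.002 0.    0.001]
0.02 [76, 77, 65, 41, 30, 65, 73]
0.035 [60, 16, 36, 60, 39, 8, 60]
0.055 [10, 11, 4, 11, 11, 5, 44]
0.075 [81, 37, 62, 66, 61, 59, 80]
0.09 [119, 119, 126, 123, 120, 155, 144]
60 [[75.0, 267.0], [265.0, 230.0]]
65 [[73.0, 252.0], [262.0, 215.0]]
70 [[70.0, 237.0], [259.0, 201.0]]
```

View pics/t3.png

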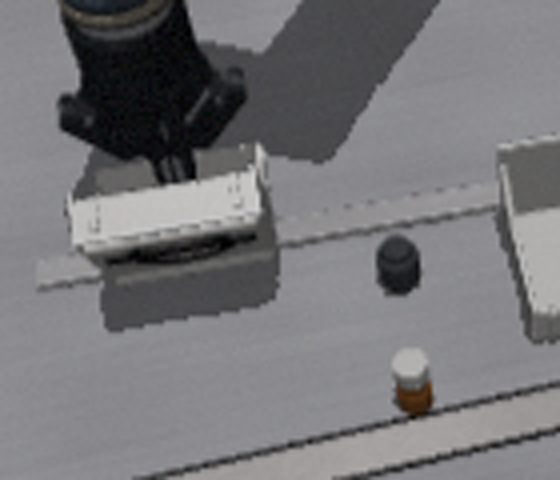

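The ring and bar show on the underside at about (180,250) in the crop, so the right crate is the stamped one. Its corners match a tilt of 65°. I'll hold a little more, then lower it.

{"fn": "step_arm", "kwargs": {
  "increments": [0, 0, 0, 0, 1, 0, 0, 0, 0, 1, 0, 0, 0, 0, 1, 0, 0, 0, 0, 1, 0, 0, 0, 0, 1]
}}

```text
t: 17.62
tcp_pos: [0.4463, -0.1234, 0.0409]
tool_rot: [0.007, 0.707, -0.009, 0.707]
force: [-0.4, -0.1, 1.7]
finger_gap: -0.002
```

{"fn": "step_arm", "kwargs": {
  "increments": [-0.06, 0, 0.04, 0, 1, -0.12, 0, 0.09, 0, 1, -0.18, 0, 0.145, 0, 1, -0.235, 0, 0.2, 0, 1, -0.285, 0, 0.26, 0, 1]
}}

```text
t: 18.25
tcp_pos: [0.4629, -0.124, 0.0584]
tool_rot: [0.007, 0.706, -0.009, 0.708]
force: [1.5, -0.3, 0.8]
finger_gap: -0.001
```

```bash
python3 - <<'E'
from h import *
arc(.4882,-.124,[41,37,33,29,25],h=.0675)
E
```

```text
t 18.25 tcp [ 0.4629 -0.124   0.0584] F [ 1.5 -0.3  0.8] gap -0.001
ax x [ 0.003 -0.004 -1.   ] y [ 0.023  1.    -0.004] z [ 1.    -0.023  0.003] yaw(y-axis vs +y, deg) -1.31
tilt est from pos 44.5 r 0.0675 nominal 0.068
41 [-0.046 -0.     0.052]
37 [-0.088 -0.001  0.119]
33 [-0.126 -0.001  0.188]
29 [-0.158 -0.001  0.261]
25 [-0.185 -0.002  0.335]
```

{"fn": "step_arm", "kwargs": {
  "increments": [-0.045, 0, 0.052, 0, 1, -0.088, 0, 0.12, 0, 1, -0.125, 0, 0.19, 0, 1, -0.158, 0, 0.26, 0, 1, -0.185, 0, 0.335, 0, 1]
}}

```text
t: 18.88
tcp_pos: [0.4833, -0.1246, 0.0697]
tool_rot: [0.007, 0.706, -0.009, 0.708]
force: [3.2, -0.2, 0.1]
finger_gap: -0.003
```

{"fn": "step_arm", "kwargs": {
  "increments": [-0.02, 0, 0.075, 0, 1, -0.035, 0, 0.15, 0, 1, -0.045, 0, 0.22, 0, 1, -0.05, 0, 0.29, 0, 1, -0.05, 0, 0.36, 0, 1]
}}

```text
t: 19.5
tcp_pos: [0.5054, -0.1251, 0.0728]
tool_rot: [0.007, 0.706, -0.01, 0.708]
force: [1.1, -0.3, 1.5]
finger_gap: 0.002
```

{"fn": "step_arm", "kwargs": {
  "increments": [0, 0, 0.04, 0, 1, 0, 0, 0.08, 0, 1, 0, 0, 0.12, 0, 1, 0, 0, 0.17, 0, 1, 0, 0, 0.25, 0, 1]
}}

```text
t: 20.12
tcp_pos: [0.5186, -0.1247, 0.0722]
tool_rot: [0.007, 0.707, -0.009, 0.707]
force: [0.3, 0.1, 0.2]
finger_gap: 0.002
```

```bash
python3 - <<'E'
from h import *
arc(.4882,-.124,[0],h=.0675)
E
```

```text
t 20.12 tcp [ 0.5186 -0.1247  0.0722] F [0.3 0.1 0.2] gap 0.002
ax x [-0.001 -0.002 -1.   ] y [ 0.023  1.    -0.002] z [ 1.    -0.023 -0.001] yaw(y-axis vs +y, deg) -1.3
tilt est from pos -5.3 r 0.0688 nominal 0.068
0 [-0.004  0.    -0.107]
```

{"fn": "step_arm", "kwargs": {
  "increments": [0, 0, 0.4, 0, 0.45, 0, 0, 0.8, 0, 0.45, 0, 0, 1.02, 0, 0.45, 0.2, 0.02, 1.02, 0, 0.45, 0.4, 0.02, 1.02, 0, 0.45]
}}

```text
t: 20.75
tcp_pos: [0.578, -0.1243, 0.0468]
tool_rot: [0.007, 0.709, -0.008, 0.706]
force: [-0.2, -0.3, 0.3]
finger_gap: 0.549
```

```bash
python3 - <<'E'
from h import *
go([.58,-.124,.016])
i=snapshot("wrist");cv2.imwrite("pics/p1.png",i[60:])
E
```

```text
t 20.75 tcp [ 0.578  -0.1243  0.0468] F [-0.2 -0.3  0.3] gap 0.549
ax x [-0.004 -0.001 -1.   ] y [ 0.022  1.    -0.001] z [ 1.    -0.022 -0.004] yaw(y-axis vs +y, deg) -1.28
units [0.514 0.006 0.036]
```

View pics/p1.png

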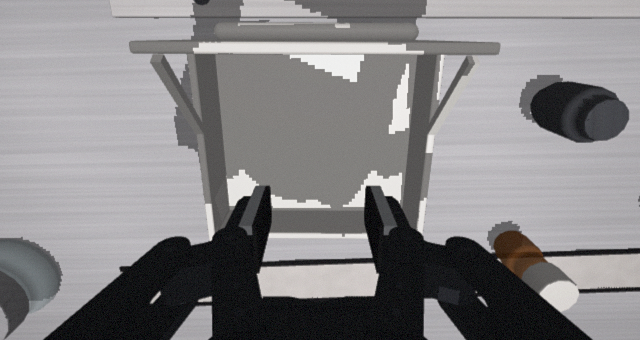

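The two fingers straddle the crate's centre line inside the far wall, with the vial and objective clear. I'm going down, then forward to contact.

{"fn": "step_arm", "kwargs": {
  "increments": [0.15, 0, 0, 0, 0.45, 0.3, 0, 0, 0, 0.45, 0.42, 0, 0, 0, 0.45, 0.51, 0, 0, 0, 0.45, 0.51, 0, 0.05, 0, 0.45]
}}

```text
t: 21.42
tcp_pos: [0.5793, -0.1239, 0.0142]
tool_rot: [0.008, 0.71, -0.008, 0.704]
force: [0.2, 0.2, 0.6]
finger_gap: 0.556
```

{"fn": "step_arm", "kwargs": {
  "increments": [0, 0, 0.04, 0, 0.45, 0, 0, 0.09, 0, 0.45, 0, 0, 0.13, 0, 0.45, 0, 0, 0.18, 0, 0.45, 0, 0, 0.22, 0, 0.45]
}}

```text
t: 22.05
tcp_pos: [0.5928, -0.1242, 0.0142]
tool_rot: [0.008, 0.71, -0.008, 0.704]
force: [-1.1, -0.4, -0.4]
finger_gap: 0.545
```

{"fn": "step_arm", "kwargs": {
  "increments": [0, 0, 0.1, 0, 0.45, 0, 0, 0.22, 0, 0.45, 0, 0, 0.34, 0, 0.45, 0, 0, 0.46, -0.05, 0.45, -0.01, 0, 0.58, -0.1, 0.45]
}}

```text
t: 22.68
tcp_pos: [0.6285, -0.1251, 0.0142]
tool_rot: [0.005, 0.71, -0.005, 0.705]
force: [-1.2, -0.2, -0.2]
finger_gap: 0.551
```

{"fn": "step_arm", "kwargs": {
  "increments": [0, 0, 0.12, -0.08, 0.45, 0, 0, 0.24, -0.16, 0.45, 0, 0, 0.36, -0.24, 0.45, 0, 0, 0.48, -0.32, 0.45, -0.01, 0, 0.6, -0.4, 0.45]
}}

```text
t: 23.3
tcp_pos: [0.6654, -0.1256, 0.0144]
tool_rot: [-0.007, 0.709, 0.008, 0.705]
force: [-1.7, 0.2, -1.1]
finger_gap: 0.551
```

```bash
python3 - <<'E'
from h import *
go([.7127,-.127,.015])
E
```

```text
t 23.3 tcp [ 0.6654 -0.1256  0.0144] F [-1.7  0.2 -1.1] gap 0.551
ax x [-0.006  0.    -1.   ] y [-0.021  1.     0.   ] z [ 1.     0.021 -0.006] yaw(y-axis vs +y, deg) 1.22
units [-0.015 -0.04   0.788]
```

{"fn": "step_arm", "kwargs": {
  "increments": [0, 0, 0.12, 0, 0.45, 0, -0.01, 0.24, 0, 0.45, 0, -0.02, 0.36, 0, 0.45, 0, -0.03, 0.46, 0, 0.45, -0.01, -0.03, 0.54, 0, 0.45]
}}

```text
t: 23.92
tcp_pos: [0.6986, -0.1268, 0.0145]
tool_rot: [-0.008, 0.709, 0.007, 0.705]
force: [-1.4, -0.6, -0.8]
finger_gap: 0.55
```

{"fn": "step_arm", "kwargs": {
  "increments": [0, 0, 0.06, 0, 0.45, 0, 0, 0.11, 0, 0.45, 0, 0, 0.16, 0, 0.45, 0, 0, 0.19, 0, 0.45, 0, 0, 0.2, 0, 0.45]
}}

```text
t: 24.55
tcp_pos: [0.7107, -0.1266, 0.0145]
tool_rot: [-0.008, 0.709, 0.007, 0.705]
force: [-2.5, -0.1, 2.2]
finger_gap: 0.549
```

```bash
python3 - <<'E'
from h import *
go([.7127,-.127,.015])
E
```

```text
t 24.55 tcp [ 0.7107 -0.1266  0.0145] F [-2.5 -0.1  2.2] gap 0.549
ax x [-0.005 -0.    -1.   ] y [-0.021  1.    -0.   ] z [ 1.     0.021 -0.005] yaw(y-axis vs +y, deg) 1.22
units [-0.009 -0.007  0.034]
```

{"fn": "step_arm", "kwargs": {
  "increments": [0, 0, -0.15, 0, 0.45, -0.9, 0, -0.2, 0, 0.45, -1.8, 0, -0.2, 0, 0.45, -2.5, 0, -0.7, 0, 0.45, -3.1, 0, -1.4, 0, 0.45]
}}

```text
t: 25.18
tcp_pos: [0.6284, -0.1288, 0.2031]
tool_rot: [-0.008, 0.707, 0.007, 0.707]
force: [-0.7, -0.9, 0.7]
finger_gap: 0.548
```

{"fn": "step_arm", "kwargs": {
  "increments": [-0.6, 0, -0.7, 0, 0.45, -1.2, 0, -1.4, 0, 0.45, -1.7, 0, -2.1, 0, 0.45, -1.7, 0, -2.1, 0, 0.45, -1.7, 0, -2.1, 0, 0.45]
}}

```text
t: 25.8
tcp_pos: [0.503, -0.1315, 0.3051]
tool_rot: [-0.008, 0.706, 0.007, 0.708]
force: [-1.0, -0.3, -0.7]
finger_gap: 0.548
```

```bash
python3 - <<'E'
from h import *
import pickle
st();m=camera_model("wrist");i=snapshot("wrist");pickle.dump((m,i),open("w3.pkl","wb"))
for P in ([.673,-.127,0],[.618,-.187,.085],[.728,-.067,.035]): print(proj(m,P).round())
cv2.imwrite("pics/f1.png",i)
E
```

```text
t 25.8 tcp [ 0.503  -0.1315  0.3051] F [-1.  -0.3 -0.7] gap 0.548
ax x [ 0.003 -0.002 -1.   ] y [-0.021  1.    -0.002] z [1.    0.021 0.003] yaw(y-axis vs +y, deg) 1.22
[319. 258.]
[273. 252.]
[357. 301.]
```

View pics/f1.png

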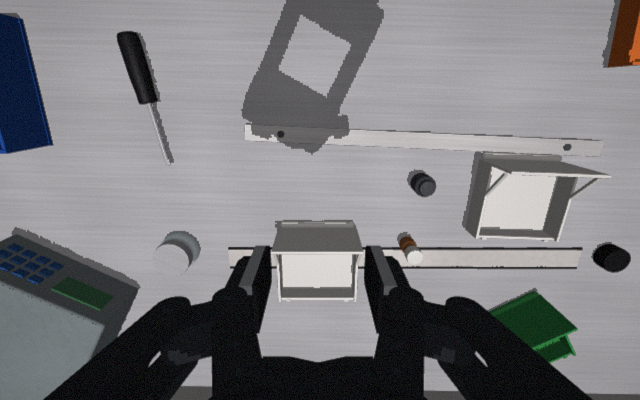

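The stamped crate sits on the line, with its high-wall top near row 251 and its far-wall edge near row 300. The other crate stands at the stop, and all bystanders are in place. I'll measure those edges numerically.

```bash
python3 - <<'E'
from h import *
import pickle
m,i=pickle.load(open("w3.pkl","rb"));g=cv2.GaussianBlur(i,(3,3),0).mean(2)
def fit(name,cols,r0,r1,z,sign):
    P=[]
    for c in cols:
        d=sign*np.gradient(g[r0:r1,c]);k=int(np.argmax(d))
        if 0<k<len(d)-1 and d[k]>6:
            o=.5*(d[k-1]-d[k+1])/(d[k-1]-2*d[k]+d[k+1]+1e-9);P.append(onz(m,(c,r0+k+o),z)[:2])
    P=np.array(P)
    for _ in range(3):
        f=np.polyfit(P[:,1],P[:,0],1);r=P[:,0]-np.polyval(f,P[:,1]);P=P[abs(r)<=max(2*r.std(),.0008)]
    print(name,len(P),"x at y=-.127",np.polyval(f,-.127).round(4),"yaw",np.degrees(-np.arctan(f[0])).round(2),"res",r.std().round(4))
print(g[240:262,315].astype(int),g[284:308,315].astype(int),g[215:228,315].astype(int))
fit("near wall top inner",range(282,355),244,258,.085,-1)
fit("near wall top outer",range(282,355),244,254,.085,1)
fit("far wall top outer",range(282,352),294,306,.035,-1)
fit("heel near edge",range(290,345),215,228,.008,1)
for nm,c in (("line",list(range(232,262))+list(range(430,578))),):
    fit("line near edge",c,240,254,0,-1);
    fit("line far edge",c,258,272,0,1)
r=g[296:300].mean(0);print("far wall cols grad",[(c,int(v)) for c,v in enumerate(np.gradient(r)) if 268<c<368 and abs(v)>15])
E
```

```text
[ 88  89  90  90  89  89  90  89  89  89 100 142 194 210 207 212 217 217
 217 217 216 215] [213 214 210 180 126  94  88  88  89  89  89  90 101 142 192 201 179 167
 166 166 166 165 166 168] [170 169 169 169 167 148 126 122 122 120 118 112 102]
near wall top inner 4 x at y=-.127 0.6213 yaw 2.72 res 0.0
near wall top outer 73 x at y=-.127 0.616 yaw 1.32 res 0.0
far wall top outer 64 x at y=-.127 0.7273 yaw 1.3 res 0.0002
heel near edge 42 x at y=-.127 0.6075 yaw 1.59 res 0.0003
line near edge 171 x at y=-.127 0.653 yaw 1.22 res 0.0002
line far edge 147 x at y=-.127 0.6919 yaw 1.06 res 0.0002
far wall cols grad [(269, 18), (278, 15), (280, -19), (281, -17), (354, 19), (366, -22), (367, -48)]
```

```bash
python3 -c "
from station import *
print(sense()['force'],sense()['t']);print(sign_off())"
```

```text
[0.72829485 0.17302796 0.20036109] 25.85
the job is handed in; nothing more can be done
None
```

The stamped crate was the right one; it now sits squarely on the dispatch line, and the left one is back at the stop. I signed off at 25.9 s with the gripper clear of everything.

- **Tipping:** I tipped each crate to about 65° about its heel, held it for over a second, and followed it down flat, the left one first. The left crate's underside was plain, and the right one showed the ring and bar.
- **Push:** I pushed the right crate ahead from inside against its far wall, turning it slightly to match the line.

Last wrist-camera checks:

| Check | Crate | Line |
|---|---|---|
| Centre, x | 0.671–0.672 m | 0.6725 m |
| Angle | about 1.3° | about 1.1–1.2° |

- **Other objects:** The left crate stands flat at the stop, and the vial, objective and the other things in view were undisturbed.
- **Disagreements:** The edges I measured on the crate gave centres about 1 mm apart. One fit, the near wall's inner edge, had only 4 points, so I left it out. The two-view heights came out up to about 6 mm off the given sizes in both directions (near-wall top about 4 mm low, far-wall top about 3–6 mm high), so I used the given heights.

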